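# Seat the drawer pull's rose on its locating pin

### The job

A drawer front lies on the hall table with the round rose of its pull standing proud on its screw. Push the rose's small knob round with a fingertip until the notch in the rim stands over the brass pin, then press the rose down until it is fully home, flat on the wood, and take the hand away. Do not pull the rose up or lift anything, and leave everything else where it stands.

Things in the scene. Friction and masses are not known exactly. Their poses are not given: they have to be found in the camera images.
- drawer_front: taupe wooden drawer front fixed face up on the table, 160 mm (its x) by 380 mm (its y) by 20 mm thick, with a cane panel at either end; origin at the centre of its underside, z up; its top face is 20 mm above the table. The rose's vertical axis stands over the origin
- rose: satin steel disc, 80 mm across, 10 mm thick, flat on top (1 mm high boss, 24 mm across, at its centre) save for the knob. Turns either way without end on the screw, with about 0.05 N m of friction, and stays where left. Origin on the axis at the underside, z up; its notch is on its own +x. At the start its underside is 29 mm above the table, just over the pin; it can sink only with the notch over the pin
- rose_sleeve (a joint): how far the rose has been pressed down its screw, in m: 0 at the start, 0.009 when fully home with its underside flat on the wood; negative when pulled up. It moves stiffly (about 6 N of friction, no spring) and stays where it is left; with the notch off the pin it stops on the pin after 1 to 2 mm
- rose_notch (a point): middle of the notch's open mouth: on the rim, 40 mm from the axis, on the rose's own +x, level with the disc's top face. The notch is a radial slot 15 mm wide, open at the rim and cut in to 32.5 mm from the axis
- rose_knob (a point): centre of the flat top of the small dark polished upright round knob fixed on the rose's top face opposite the notch: 18 mm across, standing 24 mm above the disc's top face, its axis 26 mm from the rose's axis on the rose's own -x side
- pin_tip (a point): tip of the fixed upright brass locating pin with a rounded head, 10 mm across, standing 8 mm above the drawer front, 41 mm from the rose's axis on the drawer front's own +x side; more than half of it shows outside the rim
- spare_knob: loose dark mushroom-shaped drawer knob standing on the drawer front's +y cane panel, 32 mm across, 29 mm high; origin under its foot; leave alone
- collar: loose brass collar lying on the drawer front's -y cane panel, 34 mm across, 8 mm high; origin at the centre of its underside; leave alone
- screwdriver: loose screwdriver, 190 mm, lying on the table on the -y side of the drawer front; leave alone
- screw_jar: loose glass jar with a steel lid, 56 mm across, 65 mm high, beside the drawer front; origin under its centre; leave alone
- shell: loose cream sea shell, 74 mm across, 68 mm high, beside the drawer front; origin under its centre; leave alone
- candle: loose candle in a white pot, 68 mm across, 57 mm high (67 mm with its wick), beside the drawer front; origin under its centre; leave alone

How it is judged (in metres and radians):
At the end, for the whole second after the job is handed in: The rose is at least 7.5 mm of its 9 mm down (home on the wood), its notch within 4.5 mm of the pin, at rest; every bystander is within 20 mm of where it stood (horizontal distance between rose_notch and pin_tip below 0.0045 m and value of joint rose_sleeve above 0.0075 m and angular speed of rose below 0.1 rad/s and distance of each of spare_knob, collar, screwdriver, screw_jar, shell, candle from where it was at the start of the episode below 0.02 m); the robot touches nothing.
It fails at once if the rose is pulled up its screw by more than 3 mm (value of joint rose_sleeve below -0.003 m).
It fails at once if something else is lifted, tipped or pushed more than 20 mm from its place (distance of any of spare_knob, collar, screwdriver, screw_jar, shell, candle from where it was at the start of the episode above 0.02 m or angle between any of spare_knob, collar, screwdriver, screw_jar, shell, candle's own z axis and vertical above 0.4 rad).
It also fails if it takes over 64 s, if anything falls off the work surface, if the arm or the gripper's body presses on something with over 40 N, if the wrist force passes 120 N, or if a joint passes its speed limit or range.

### The arm

A 6-joint arm with a two-finger parallel gripper is mounted at the origin on the work surface. World frame = base frame: x ahead of the robot, y to its left, z up, the work surface at z = 0. Lengths are in mm, angles in rad, forces in N, time in s.
With the tool pointing down it reaches from about 300 to 775 mm from the base axis. Payload 14.6 kg.
Tool frame: the origin (TCP) lies at the very end of the fingers, on their centre line; the grasp point (between the pads) lies 19 mm behind it; z points along the fingers, y is the line along which they close (so a half turn about z gives the same grasp; the last joint's range is limited). The gripper opens to 94 mm and grips with 3 to 60 N. Pads are 16 mm wide; open, the fingers measure 119 mm over their backs; the gripper's body (75 mm by 177 mm) begins 78 mm behind the grasp point.
Start: joints at [1.057, 0.3, 1.521, -0, 1.321, -0.067], TCP at [237.641, 496, 205.446] pointing down, gripper open.
Joint ranges: [-3.03, 3.03], [-0.79, 2.21], [0.23, 2.52], [-1.04, 4.18], [0, 3.07], [-2.55, 2.55]. Speed limits (rad/s): [2.22, 2.22, 2.57, 3.14, 3.14, 3.14].

### API

Orientations are given as [roll, pitch, yaw] about the fixed x, y, z axes, in that order (R = Rz(yaw) Ry(pitch) Rx(roll)).
In Python, from cell import manip, optics gives the robot as it stands.
- The arm moves only by the shell command python3 -m crank 'ROWS' [FORCE]. ROWS is JSON, a list of rows, each a list of 7 numbers: the opening in per cent of the stroke, from 0 (shut) to 100 (fully open), then the shift along the tool's x, y, z in mm, then the turn, a rotation vector about the tool's x, y, z in rad. A call has 1 to 10 rows; each row is the pose to reach, as a shift and turn from the pose commanded when the call began, along the tool's axes at that moment; what a row does not reach only later rows make up. A row lasts 1/10 s, in which the tool goes at most 50 mm and 8.59 degrees, less where a joint would pass 70% of its speed; a pose out of reach is approached as far as the arm can. A call with a gripper value outside its range is refused whole. The fingers move at their own pace and stop on an object; FORCE is the grip in N (left out, the last holds). Time passes only in rows, so rows that repeat a pose let the fingers close. It gives the time, the measured TCP pose, the force, the opening and the grip force at its end, in the units of the state.
- manip.read_state(): the state, without advancing time (a new reading comes with each control period).
- optics.camera(name): name is "scene" or "top" or "wrist"; returns (picture, depth): 480x640x3 uint8, red, green, blue; 480x640 float32, mm along the optical axis (not along the pixel's ray), 0 where there is no reading.
- optics.calibration(name): a dict with "camera_matrix" (3x3 intrinsics, pixels), "R" (3x3) and "t" (3): a world point X has camera coordinates R X + t. Camera axes: x right, y down, z forward; pixel columns grow to the right and rows downward; lengths in mm; the calibration is good to about 2 mm. A picture is of the moment at which its call begins: read the wrist's pose just before it. calibration takes no time and is no camera call; for the wrist camera it gives the pose at the moment of the call.
- manip.sign_off(): hands the job in; it is judged then, once.
The state is a dict: "clock": time; "joints": joint angles; "qd": joint speeds; "effort": joint torques, N m; "eef_pos": TCP position; "eef_rot": TCP orientation; "wrist_force": force on the tool from outside, world axes, zero at the start; "moment": the same for the moment, N m; "finger_gap": finger opening in mm; "finger_force": force on a finger pad.
Only numpy, scipy, OpenCV 4.12 (cv2) and the standard library are available. Lean on these libraries where they do the work, as an engineer would, in place of code of your own. Each camera call takes 0.05 s, during which the arm holds its last target. There are 200 camera calls.

## Working session

There is one attempt and no reset: what is moved stays moved. The work goes in short steps, Python scripts to look and compute and a shell command to move; the robot and the scene stay as the last step left them, time stands still between calls to the robot, and variables do not carry over. Pictures are saved under pics/ and viewed, at most 10 in all, crops included, and the job is handed in when it is done.

```bash
mkdir -p pics; ls; python3 - <<'E'
from cell import manip, optics
import cv2
s=manip.read_state();print(s)
for n in("top","scene"):
    p,d=optics.camera(n);cv2.imwrite(f"pics/{n}0.png",p[...,::-1])
    import numpy as np;np.save(f"pics/{n}0.npy",d)
    c=optics.calibration(n);print(n,c)
E
```

```text
pics
{'clock': 0.0, 'joints': array([ 1.05739452e+00,  3.00460123e-01,  1.52155856e+00,  1.93286019e-05,
        1.32072850e+00, -6.65802673e-02]), 'qd': array([-0.00123199, -0.00011734, -0.00181702, -0.0005138 ,  0.00103227,
       -0.0002199 ]), 'effort': array([ 1.72010099e-03, -5.31794930e+01, -3.52750075e+01,  7.09187379e-02,
        2.41974351e-02, -7.66186781e-05]), 'eef_pos': array([237.51558375, 495.78165361, 204.90188929]), 'eef_rot': array([-3.14044193e+00, -9.54923011e-05,  2.69476626e+00]), 'wrist_force': array([0.3233443 , 0.08286813, 0.44398556]), 'moment': array([ 0.03955122,  0.0351834 , -0.0217421 ]), 'finger_force': 0.0, 'finger_gap': 94.00108773722702}
top {'camera_matrix': array([[504.11758277,   0.        , 317.33192974],
       [  0.        , 504.11758277, 235.41017087],
       [  0.        ,   0.        ,   1.        ]]), 'R': array([[-0.00122764, -0.99996703, -0.00802713],
       [-0.9950511 ,  0.00201908, -0.09934401],
       [ 0.09935695,  0.00786545, -0.99502077]]), 't': array([  -4.62790104,  519.59826022, 1379.7675337 ])}
scene {'camera_matrix': array([[563.68267626,   0.        , 314.7873638 ],
       [  0.        , 563.68267626, 242.88276316],
       [  0.        ,   0.        ,   1.        ]]), 'R': array([[-0.63367066,  0.77333601, -0.02032028],
       [ 0.42970837,  0.33001748, -0.84049936],
       [-0.64328238, -0.54133158, -0.54143135]]), 't': array([ 328.66809001, -163.12165287, 1626.46796085])}
```

View pics/top0.png

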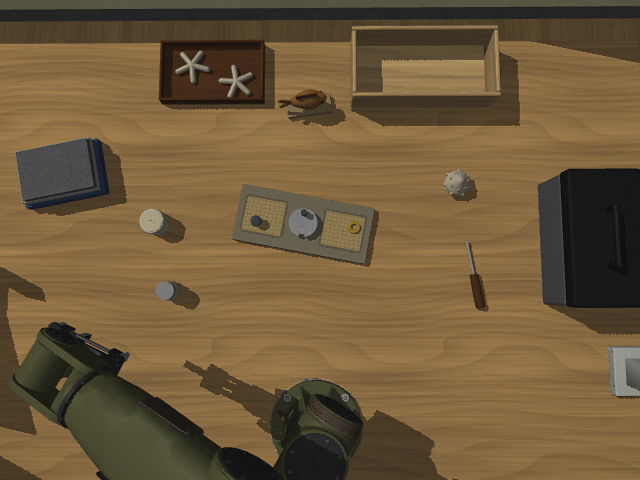

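View pics/scene0.png

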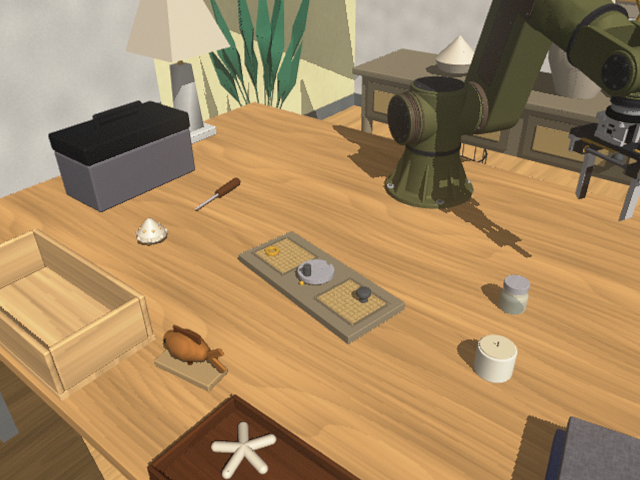

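The top view shows the drawer front with its centre near (305,223). The spare knob, which marks +y, is on the left at (256,221). The rose's knob is at about (307,212). I'll enlarge both views.

```bash
python3 - <<'E'
import cv2,numpy as np
a=cv2.imread("pics/top0.png")[170:280,225:385]
b=cv2.imread("pics/scene0.png")[245:300,280:360]
a=cv2.resize(a,None,fx=5,fy=5,interpolation=cv2.INTER_CUBIC)
cv2.imwrite("pics/topc.png",a);cv2.imwrite("pics/scenec.png",cv2.resize(b,None,fx=10,fy=10,interpolation=cv2.INTER_CUBIC))
E
```

```text
(no output)
```

View pics/topc.png

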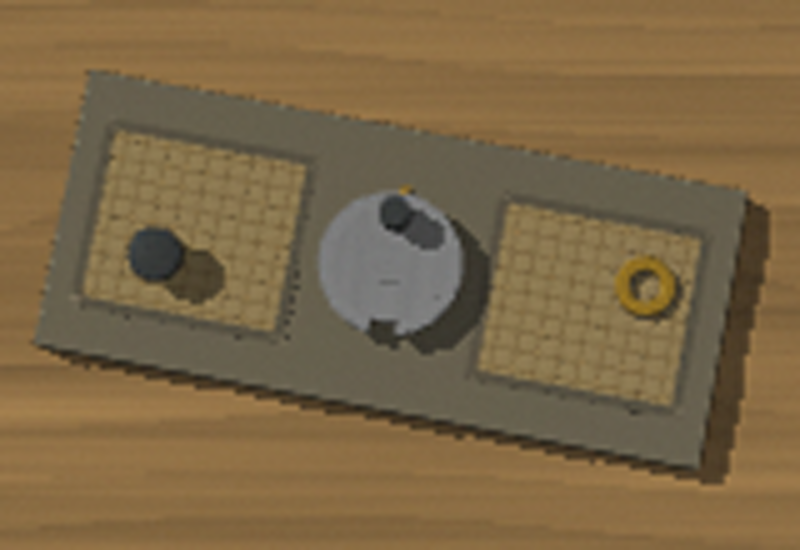

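View pics/scenec.png

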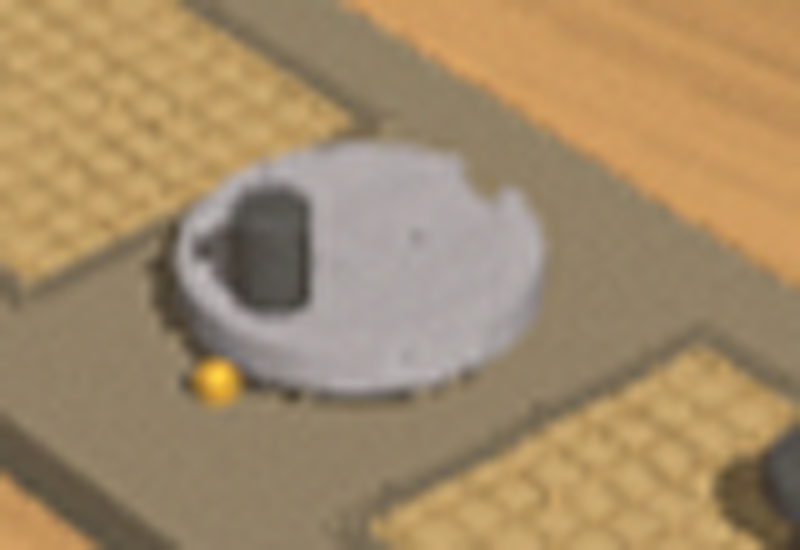

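In the crop, the corners are at (90,70), (748,190), (697,468) and (38,345). The disc centre is at (390,263), the notch at (384,330), the knob top at (395,212) and the pin at (406,190). The notch is almost opposite the pin.

```bash
cat > h.py <<'E'
import numpy as np
from cell import manip, optics
def ray(n,uv,z,c=None):
    c=c or optics.calibration(n);K,R,t=[np.array(c[k]) for k in("camera_matrix","R","t")]
    o=-R.T@t; d=R.T@np.linalg.inv(K)@np.array([*uv,1.]); return o+d*(z-o[2])/d[2]
E
python3 - <<'E'
from h import *
f=lambda x,y,z:ray("top",(225+x/5-.4,170+y/5-.4),z)
C=[f(*p,20) for p in((90,70),(748,190),(697,468),(38,345))]
c=sum(C)/4; print("front",c, [np.linalg.norm(C[i]-C[i-1]) for i in range(4)])
ax=(C[0]-C[3])+(C[1]-C[2]); a=np.arctan2(ax[1],ax[0]); ay=(C[0]-C[1])+(C[3]-C[2]);print("yaw",a,np.arctan2(-ay[0],ay[1]))
r=f(390,263,39);k=f(395,212,63);n=f(384,330,39);p=f(406,190,28)
print("rose",r,"knob",k,"notch",n,"pin",p)
for v in(k,n,p): w=(v-c)[:2];print(np.linalg.norm(w),np.arctan2(w[1],w[0]))
g=lambda x,y,z:ray("scene",(280+x/10-.45,245+y/10-.45),z)
print("scene knob",g(278,195,63),"pin",g(217,372,28),"notch",g(487,188,39), "rose", g(360,252,39))
for q in ((256,221,49),(354,227,28)): print(ray("top",q[:2],q[2]))
print(optics.calibration("wrist"))
E
```

```text
front [555.10585639  34.62892039  20.        ] [np.float64(158.7287007975816), np.float64(378.02695265868306), np.float64(159.1764873122971), np.float64(374.81911232235717)]
yaw -0.1814378929231729 -0.1858223341327437
rose [555.13408041  35.18582425  39.        ] knob [580.1251009   31.60877303  63.        ] notch [517.83975653  38.43939313  39.        ] pin [597.69546549  26.7032476   28.        ]
25.200870731492536 -0.12013171738515058
37.46040444822593 3.0396964056476716
43.32079283815279 -0.18398940297846944
scene knob [582.17865724  33.22004199  63.        ] pin [603.00276206  32.38673235  28.        ] notch [526.00555402  45.40260684  39.        ] rose [561.91001162  38.59246072  39.        ]
[557.48559621 163.1281807   49.        ]
[ 542.72429746 -107.71693658   28.        ]
{'camera_matrix': array([[431.40361145,   0.        , 320.10646667],
       [  0.        , 431.40361145, 239.14789839],
       [  0.        ,   0.        ,   1.        ]]), 'R': array([[ 4.32119385e-01,  9.01816380e-01, -2.32183028e-04],
       [ 8.67886703e-01, -4.15791466e-01,  2.71827387e-01],
       [ 2.45041850e-01, -1.17663392e-01, -9.62345997e-01]]), 't': array([-549.7437057 ,  -26.83491598,  392.60860759])}
```

```bash
cat >> h.py <<'E'
from scipy.spatial.transform import Rotation as Ro
def goal(pos,yaw,base=None):
    s=manip.read_state(); p,r=base or (s["eef_pos"],s["eef_rot"])
    R0=Ro.from_euler("xyz",r); R1=Ro.from_euler("xyz",[np.pi,0,yaw])
    return np.r_[R0.inv().apply(np.array(pos)-p),(R0.inv()*R1).as_rotvec()].round(3)
E
python3 - <<'E'
from h import *
print(goal([581,32,150],3.03,([237.641,496,205.446],[-3.1404,0,2.6948])))
E
```

```text
[-5.10137e+02 -2.70029e+02  5.57680e+01 -1.00000e-03 -0.00000e+00
 -3.35000e-01]
```

```bash
python3 -m crank '[[36,-510,-270,55.8,0,0,-0.335],[36,-510,-270,55.8,0,0,-0.335],[36,-510,-270,55.8,0,0,-0.335],[36,-510,-270,55.8,0,0,-0.335],[36,-510,-270,55.8,0,0,-0.335],[36,-510,-270,55.8,0,0,-0.335],[36,-510,-270,55.8,0,0,-0.335],[36,-510,-270,55.8,0,0,-0.335],[36,-510,-270,55.8,0,0,-0.335],[36,-510,-270,55.8,0,0,-0.335]]'; python3 -c "
from h import *
print(goal([581,32,150],3.03))"
```

```text
clock: 1.1
eef_pos: [529.9, 100.3, 157.8]
eef_rot: [-3.142, -0.0, 3.03]
wrist_force: [0.8, 0.1, 0.1]
finger_gap: 33.7
finger_force: 0.0
[-58.377 -62.16    7.74   -0.     -0.     -0.   ]
```

```bash
python3 -m crank '[[36,-58,-62,7.7,0,0,0],[36,-58,-62,7.7,0,0,0],[36,-58,-62,7.7,0,0,0],[36,-58,-62,7.7,0,0,0]]'; python3 - <<'E'
from h import *
import cv2
print(goal([581,32,150],3.03))
c=optics.calibration("wrist");p,d=optics.camera("wrist");cv2.imwrite("pics/w1.png",p[...,::-1])
np.save("pics/w1.npy",c,allow_pickle=True);np.save("pics/w1d.npy",d)
E
```

```text
clock: 1.5
eef_pos: [579.6, 33.8, 149.7]
eef_rot: [-3.142, -0.001, 3.029]
wrist_force: [-0.3, 0.8, 0.3]
finger_gap: 33.7
finger_force: 0.0
[-1.584e+00 -1.617e+00 -2.830e-01 -0.000e+00 -1.000e-03 -1.000e-03]
```

View pics/w1.png

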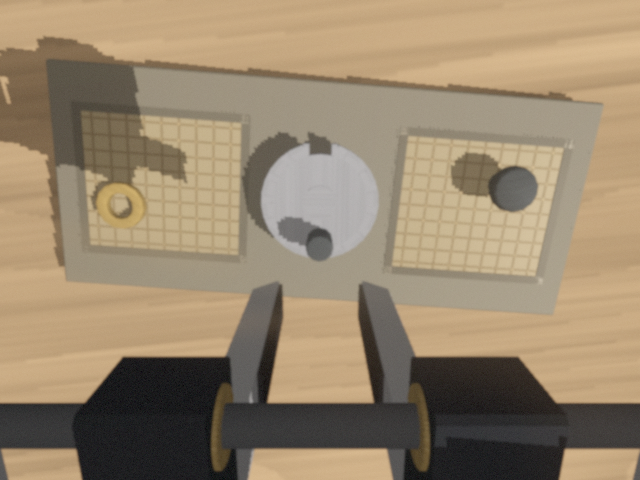

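The wrist view shows the disc centre at (320,200), the notch mouth at (319,145) and the knob at about (320,243). The fingers line up with the knob in the image.

```bash
python3 - <<'E'
from h import *
import cv2
a=cv2.imread("pics/w1.png")[130:270,240:400]
cv2.imwrite("pics/w1c.png",cv2.resize(a,None,fx=4,fy=4,interpolation=cv2.INTER_CUBIC))
c=np.load("pics/w1.npy",allow_pickle=True).item()
f=lambda u,v,z:ray("",(u,v),z,c)
r=f(320,200,39);print("rose",r)
for u,v,z in((319,148,39),(320,240,63),(320,246,63),(48,60,20),(602,103,20),(553,314,20),(65,281,20)):
    q=f(u,v,z);w=(q-r)[:2];print(q.round(1),np.linalg.norm(w),np.arctan2(w[1],w[0]))
E
```

```text
rose [553.33376911  37.34393011  39.        ]
[518.7  40.6  39. ] 34.829052317391806 3.0474404787635647
[574.8  34.9  63. ] 21.58901319742601 -0.11414222338505542
[578.8  34.4  63. ] 25.614694884196258 -0.11398378632722322
[ 442.2 -132.8   20. ] 203.17951487508822 -2.149275525161405
[511.8 236.7  20. ] 203.66232363184534 1.7764011154361934
[667.6 208.5  20. ] 205.75709406091693 0.9820552240073392
[ 597.2 -164.4   20. ] 206.42370081759185 -1.3564314901759074
```

View pics/w1c.png

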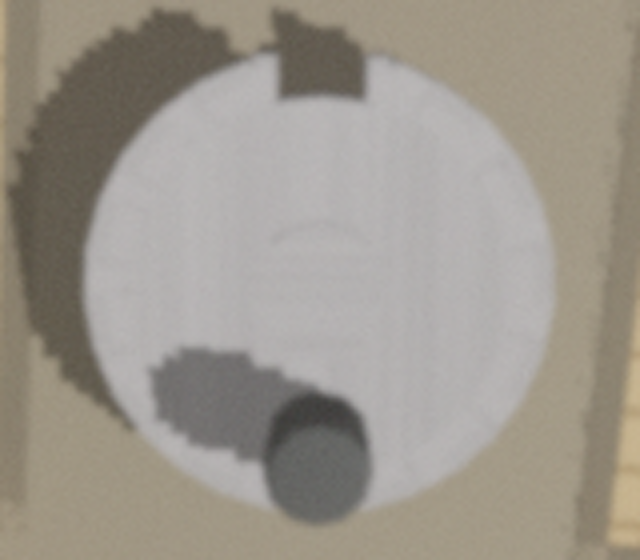

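```bash
python3 -c "
from h import *
print(goal([579.8,34.1,46],3.03))"; python3 -m crank '[[36,0,0,40,0,0,0],[36,0,0,75,0,0,0],[36,0,0,104,0,0,0],[36,0,0,104,0,0,0],[27,0,0,104,0,0,0],[27,0,0,104,0,0,0],[27,0,0,104,0,0,0]]'; python3 -c "
from h import *
print(goal([579.8,34.1,46],3.03))"
```

```text
[-5.27000e-01 -4.03000e-01  1.04087e+02  0.00000e+00 -1.00000e-03
 -0.00000e+00]
clock: 2.25
eef_pos: [580.6, 34.4, 48.2]
eef_rot: [3.141, 0.003, 3.03]
wrist_force: [-0.2, 0.5, -0.5]
finger_gap: 25.5
finger_force: 0.0
[ 0.778 -0.354  2.163  0.     0.003  0.   ]
```

```bash
python3 -m crank '[[27,0.2,-3.1,0,0,0,0.12],[27,0.75,-6.2,0,0,0,0.24],[27,1.7,-9.2,0,0,0,0.36],[27,2.9,-12,0,0,0,0.48],[27,4.5,-14.7,0,0,0,0.6],[27,6.5,-17.1,0,0,0,0.72],[27,8.7,-19.4,0,0,0,0.84],[27,11.1,-21.3,0,0,0,0.96],[27,13.7,-22.9,0,0,0,1.08],[27,16.6,-24.2,0,0,0,1.2]]'; python3 -c "
from h import *
s=manip.read_state();y=s['eef_rot'][2];print(s['eef_pos']+26*np.array([np.cos(y),np.sin(y),0]),goal([554-26*np.cos(1.83),37-26*np.sin(1.83),46],1.83))"
```

```text
clock: 3.25
eef_pos: [561.6, 11.9, 47.7]
eef_rot: [3.139, 0.001, 1.825]
wrist_force: [3.4, 0.8, -0.3]
finger_gap: 25.3
finger_force: 1.6
[555.01678678  37.11253034  47.70975802] [ 1.480e-01 -8.830e-01  1.707e+00  3.000e-03  1.000e-03 -5.000e-03]
```

```bash
python3 -m crank '[[27,0.2,-3.1,0,0,0,0.12],[27,0.75,-6.2,0,0,0,0.24],[27,1.7,-9.2,0,0,0,0.36],[27,2.9,-12,0,0,0,0.48],[27,4.5,-14.7,0,0,0,0.6],[27,6.5,-17.1,0,0,0,0.72],[27,8.7,-19.4,0,0,0,0.84],[27,11.1,-21.3,0,0,0,0.96],[27,13.7,-22.9,0,0,0,1.08],[27,16.6,-24.2,0,0,0,1.2]]'; python3 -m crank '[[27,0.2,-3.1,0,0,0,0.12],[27,0.75,-6.2,0,0,0,0.24],[27,1.7,-9.2,0,0,0,0.36],[27,2.9,-12,0,0,0,0.48],[27,4.5,-14.7,0,0,0,0.6],[27,6.5,-17.1,0,0,0,0.72],[27,8.4,-19.1,0,0,0,0.82],[27,8.4,-19.1,0,0,0,0.82]]'; python3 - <<'E'
from h import *
import cv2
s=manip.read_state();y=s['eef_rot'][2];print(s['eef_pos']+26*np.array([np.cos(y),np.sin(y),0]))
c=optics.calibration("wrist");p,d=optics.camera("wrist");cv2.imwrite("pics/w2.png",p[...,::-1])
np.save("pics/w2.npy",c,allow_pickle=True)
E
```

```text
clock: 4.25
eef_pos: [533.9, 21.7, 47.7]
eef_rot: [3.14, -0.002, 0.625]
wrist_force: [2.9, -0.9, 1.3]
finger_gap: 25.0
finger_force: 1.2
clock: 5.05
eef_pos: [529.1, 42.3, 47.4]
eef_rot: [-3.141, -0.002, -0.192]
wrist_force: [-0.6, -0.2, 0.7]
finger_gap: 25.5
finger_force: 0.0
[554.60460866  37.35493811  47.44221486]
```

View pics/w2.png

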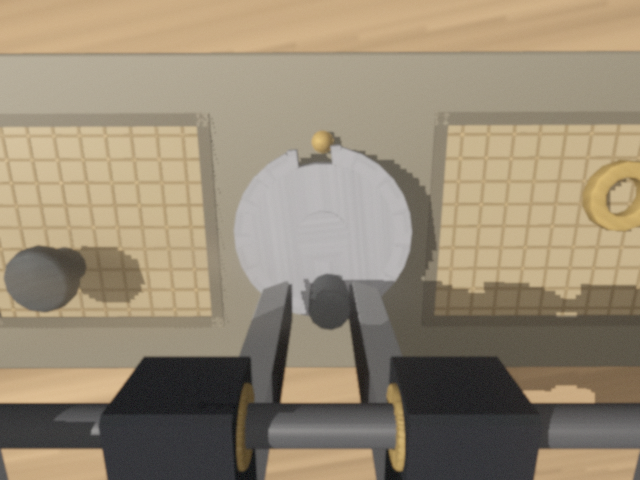

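In the wrist view, the notch spans x 298–333 (middle 315.5) and the disc centre is at x 323. The pin is at (322,141). The rose still needs about 0.09 rad in the same direction.

```bash
python3 -m crank '[[27,0,-1.3,0,0,0,0.05],[27,0.1,-2.6,0,0,0,0.1],[27,0.1,-2.6,0,0,0,0.1],[27,0.1,-2.6,0,0,0,0.1]]'; python3 - <<'E'
from h import *
import cv2
p,d=optics.camera("wrist");p=p[120:330,200:440]
cv2.imwrite("pics/w3.png",cv2.resize(p[...,::-1],None,fx=2.8,fy=2.8,interpolation=cv2.INTER_CUBIC))
E
```

```text
clock: 5.5
eef_pos: [529.2, 44.6, 46.6]
eef_rot: [-3.142, -0.0, -0.287]
wrist_force: [1.1, -1.1, 0.7]
finger_gap: 25.4
finger_force: 0.4
```

View pics/w3.png

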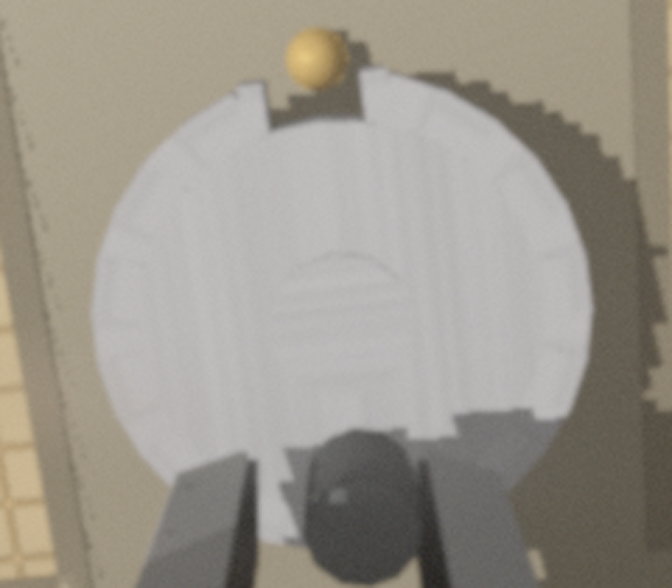

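The notch mouth's middle is at crop (312,76), the pin at (317,57) and the disc centre at (342,305). It is about 0.03 rad short, so I'll nudge it, back off the finger and rise.

```bash
python3 -m crank '[[27,0,-0.9,0,0,0,0.035],[27,0,-0.9,0,0,0,0.035],[27,0,-0.9,0,0,0,0.035],[36,0,-0.5,0,0,0,0.035],[36,0,1.5,0,0,0,0.035],[36,0,1.5,-20,0,0,0.035],[36,0,1.5,-50,0,0,0.035],[36,0,1.5,-50,0,0,0.035]]'; python3 - <<'E'
from h import *
import cv2
print(goal([554.3,37,44],-0.185), manip.read_state()["eef_rot"])
p,d=optics.camera("wrist");p=p[100:300,200:440]
cv2.imwrite("pics/w4.png",cv2.resize(p[...,::-1],None,fx=3,fy=3,interpolation=cv2.INTER_CUBIC))
E
```

```text
clock: 6.35
eef_pos: [530.3, 43.3, 99.7]
eef_rot: [-3.14, -0.005, -0.325]
wrist_force: [0.3, -0.2, -0.4]
finger_gap: 33.6
finger_force: 0.0
[ 2.4422e+01 -1.5880e+00  5.5876e+01 -2.0000e-03 -5.0000e-03 -1.4000e-01] [-3.13968548 -0.00508567 -0.32467675]
```

View pics/w4.png

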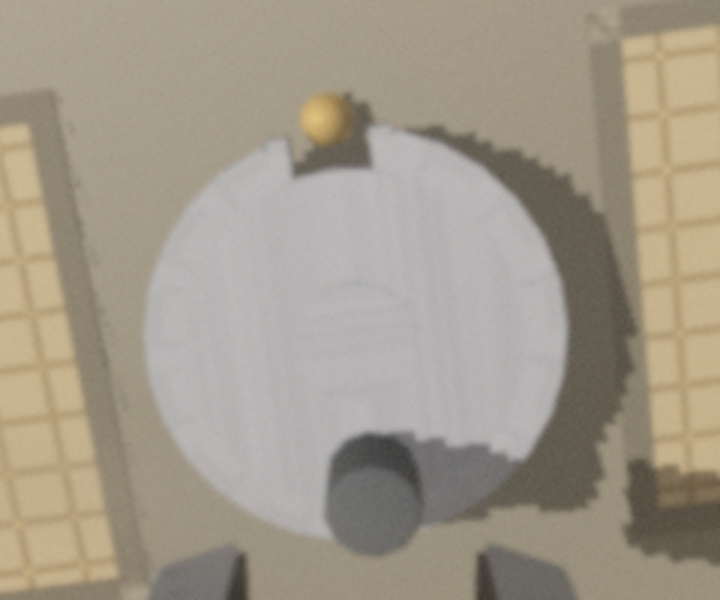

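The notch now lies along the pin direction to within about 0.01 rad (mouth at (329,131), pin at (325,118), centre at (356,331)). Next I'll shut the fingers, go over the boss and press.

```bash
python3 -m crank '[[0,24.4,-1.5,0,0,0,-0.14],[0,24.4,-1.5,0,0,0,-0.14],[0,24.4,-1.5,0,0,0,-0.14],[0,24.4,-1.5,0,0,0,-0.14],[0,24.4,-1.5,0,0,0,-0.14],[0,24.4,-1.5,30,0,0,-0.14],[0,24.4,-1.5,54,0,0,-0.14],[0,24.4,-1.5,57,0,0,-0.14],[0,24.4,-1.5,57,0,0,-0.14],[0,24.4,-1.5,57,0,0,-0.14]]'; python3 -c "
from h import *
print(goal([554.3,37,31],-0.185))"
```

```text
clock: 7.4
eef_pos: [552.7, 36.9, 40.5]
eef_rot: [-3.141, -0.001, -0.185]
wrist_force: [0.2, 0.1, -0.3]
finger_gap: 0.8
finger_force: 0.0
[ 1.511e+00 -3.470e-01  9.547e+00 -0.000e+00 -1.000e-03 -0.000e+00]
```

```bash
python3 -m crank '[[0,1,0,1.5,0,0,0],[0,1,0,3,0,0,0],[0,1,0,4.5,0,0,0],[0,1,0,6,0,0,0],[0,1,0,7,0,0,0],[0,1,0,8,0,0,0],[0,1,0,8,0,0,0],[0,1,0,8,0,0,0]]'
```

```text
clock: 8.2
eef_pos: [553.5, 36.7, 31.4]
eef_rot: [-3.141, -0.001, -0.185]
wrist_force: [2.8, -0.8, 3.7]
finger_gap: 0.8
finger_force: 1.7
```

```bash
python3 -m crank '[[0,0,0,0.8,0,0,0],[0,0,0,1.5,0,0,0],[0,0,0,1.5,0,0,0],[0,0,0,1.5,0,0,0]]'
```

```text
clock: 8.6
eef_pos: [553.5, 36.7, 30.2]
eef_rot: [-3.141, -0.001, -0.185]
wrist_force: [2.5, -0.1, 7.9]
finger_gap: 0.3
finger_force: 3.6
```

```bash
python3 -m crank '[[0,0,0,0.8,0,0,0],[0,0,0,1.5,0,0,0],[0,0,0,1.5,0,0,0],[0,0,0,1.5,0,0,0]]'
```

```text
clock: 9.0
eef_pos: [553.7, 36.7, 29.9]
eef_rot: [-3.141, -0.001, -0.185]
wrist_force: [-5.3, -0.6, 22.1]
finger_gap: 0.7
finger_force: 11.2
```

Force has risen to 22 N with no further travel, so the rose is home. I'll lift away and check.

```bash
python3 -m crank '[[0,0,0,-5,0,0,0],[0,0,0,-30,0,0,0],[0,0,0,-70,0,0,0],[0,0,0,-110,0,0,0],[0,-30,0,-130,0,0,0],[0,-30,0,-130,0,0,0],[0,-30,0,-130,0,0,0]]'; python3 - <<'E'
from h import *
import cv2
c=optics.calibration("wrist");p,d=optics.camera("wrist");K,R,t=[np.array(c[k]) for k in("camera_matrix","R","t")]
v,u=np.mgrid[:480,:640];X=(np.dstack([(u-K[0,2])/K[0,0],(v-K[1,2])/K[1,1],np.ones_like(u)])*d[...,None]-t)@R
r=np.hypot(X[...,0]-554.3,X[...,1]-37);a=np.arctan2(X[...,1]-37,X[...,0]-554.3)
ok=(d>0)&(abs(a)<2.3)
print("disc z",np.median(X[ok&(r>18)&(r<30)][:,2]),"wood z",np.median(X[ok&(r>50)&(r<58)][:,2]))
uv=K@(R@np.array([554.3,37,30])+t);uu,vv=(uv[:2]/uv[2]).astype(int);print(uu,vv,manip.read_state()["wrist_force"])
cv2.imwrite("pics/w5.png",cv2.resize(p[max(0,vv-90):vv+90,uu-120:uu+120,::-1],None,fx=3,fy=3,interpolation=cv2.INTER_CUBIC))
E
```

```text
clock: 9.7
eef_pos: [523.4, 42.3, 158.0]
eef_rot: [3.141, 0.001, -0.185]
wrist_force: [-0.6, 0.4, -0.1]
finger_gap: 0.0
finger_force: 0.0
disc z 273.88732154932745 wood z 268.41983013940376
320 184 [ 0.06529784 -0.25637565 -0.05633687]
```

View pics/w5.png

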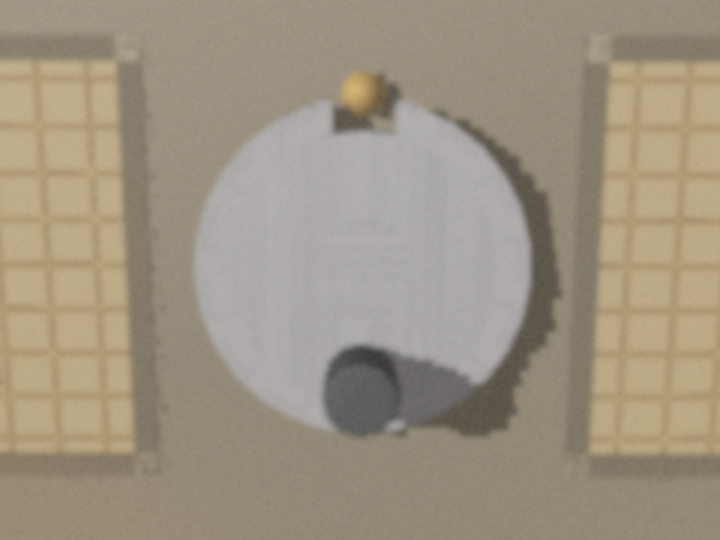

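The pin sits in the notch: pin (361,92), notch x 333–397. My depth check picked up gripper pixels, so I'll redo it with a mask.

```bash
python3 - <<'E'
from h import *
c=optics.calibration("wrist");p,d=optics.camera("wrist");K,R,t=[np.array(c[k]) for k in("camera_matrix","R","t")]
v,u=np.mgrid[:480,:640];X=(np.dstack([(u-K[0,2])/K[0,0],(v-K[1,2])/K[1,1],np.ones_like(u)])*d[...,None]-t)@R
r=np.hypot(X[...,0]-554.3,X[...,1]-37);a=np.arctan2(X[...,1]-37,X[...,0]-554.3)
ok=(d>0)&(abs(a)<2)&(X[...,2]<60)
for l,h in((14,32),(48,56)): q=X[ok&(r>l)&(r<h)][:,2];print(len(q),np.percentile(q,[10,50,90]))
E
```

```text
3317 [29.95373876 30.86065389 31.78360711]
3281 [20.05015003 21.0337384  22.19083903]
```

The disc top is 9.8 mm above the wood, against a thickness of 10 mm, so the rose is fully home.

```bash
python3 -c "
from cell import manip
print(manip.sign_off())"
```

```text
the job is handed in; nothing more can be done
None
```

I turned the rose until its notch stood over the pin, pressed it fully home on the wood, took the hand clear without touching anything else, and handed the job in; no verdict came back.

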